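# Log the blue acrylic block and hold it in the light gate

## Task

Log the blue acrylic block and check it in the light: take the reader wand from its cup, hold it still for a second aimed squarely at the centre of the label on the rack's sloping front with its nose about 7 cm off, and stand it back in its cup. Then grip the blue block by its two frosted faces only (never touch a polished window), lift it out of the rack and hold it still and upright in the light gate, centred in the light path midway between lamp and sensor with its windows facing them and clear of the gate. The program finishes while holding it there; leave the other blocks in the rack and do not push the model plane, the plywood offcuts or the glue bottle about.

Things in the scene. Friction and masses are not known exactly. Their poses are not given: they have to be found in the camera images.
- wand_nose (a point): Tip of the handheld label reader, a round straight wand 30 mm in diameter and 150 mm long, 120 g: orange tapered nose (lowest 14 mm taper to 20 mm diameter), grey handle from 50 mm above the tip up, black end cap. It starts standing nose down in its cup. This point is the centre of the nose tip; z runs from the nose up along the wand to the cap; it reads straight out of the nose, along -z
- wand_centre (a point): Centre of the wand on its axis, 75 mm from the nose tip; same axes. The wand is round, so it can be gripped from any side; when in the cup everything from 20 mm below this point up to 75 mm above it is clear of the cup
- cup_mouth (a point): Centre of the mouth of the wand's black cup, fixed to the table: bore 35 mm in diameter, rim 45 mm in diameter and 50 mm above the table, wide foot of 68 mm diameter, inner floor 44 mm below this point. z is up. The wand stands in it a little loosely, its nose on the floor of the cup
- label: White label with black bars, 36 x 64 mm, on the sloping front (robot side) of the plywood rack. Origin at the label's centre, on its surface; z is the normal out of the label (tilted 20 degrees from vertical towards the rack's front), y runs along its long side, parallel to the row of blocks
- rack: Plywood rack fixed to the table, 56 mm deep (x) by 190 mm long (y), 22 mm high, with a sloping label board reaching 45 mm further out on its -x side. Origin at the centre of the block's underside, z up. Three pockets, 16 mm deep with floors 6 mm above the table, in a row along y at -60, 0 and +60 mm; each is 32 mm (x) by 28 mm (y)
- blue_centre (a point): Centre (half-way up) of the blue acrylic block, 64 mm high, 65 g, standing in a pocket of the rack, which of the three varies. z is up. Its frosted faces (pale, matt) look along its own +x and -x and are 28 mm apart and 24 mm wide; its polished windows look along its own +y and -y and are 27 mm apart over the windows. The block sits 2 mm loose in the pocket; its lower 16 mm are in the pocket
- amber_centre (a point): Centre of the amber block, same shape, in another pocket; to be left there
- green_centre (a point): Centre of the green block, same shape, in another pocket; to be left there
- gate_mid (a point): Middle of the light path in the light gate, 90 mm above the table. The gate is fixed to the table: aluminium base 90 (x) x 250 (y) x 14 mm high, a black finned lamp housing at its +y end and a grey sensor housing at its -y end, each 60 x 60 mm and 114 mm high above the table (117 mm with the coloured plates on top), the free gap between their lens rims being 98 mm. The light runs along y of this frame, z is up; along x the gap is open on both sides
- gate: The light gate; origin at the centre of its underside on the table, axes as above
- wand: The reader wand; origin at its nose tip
- blue: The blue block; origin at the centre of its underside
- plane_centre (a point): Balsa model plane, 200 mm wingspan, 90 mm high, bystander; 40 mm above its underside
- offcut: Loose plywood offcut 120 x 80 x 6 mm, bystander; centre of its underside
- offcut2: Small loose plywood offcut 70 x 50 x 6 mm, bystander beyond the light gate on the robot's left; centre of its underside
- glue: White glue bottle with red cap, 48 mm in diameter, 120 mm high, bystander; centre of its underside
- blue_window_l: thin polished window, 18 x 42 mm, standing 1.5 mm proud of the +y face of the blue block (never to be touched by the gripper); origin at its middle
- blue_window_r: thin polished window, 18 x 42 mm, standing 1.5 mm proud of the -y face of the blue block (never to be touched by the gripper); origin at its middle
- amber_window_l: thin polished window, 18 x 42 mm, standing 1.5 mm proud of the +y face of the amber block (never to be touched by the gripper); origin at its middle
- amber_window_r: thin polished window, 18 x 42 mm, standing 1.5 mm proud of the -y face of the amber block (never to be touched by the gripper); origin at its middle
- green_window_l: thin polished window, 18 x 42 mm, standing 1.5 mm proud of the +y face of the green block (never to be touched by the gripper); origin at its middle
- green_window_r: thin polished window, 18 x 42 mm, standing 1.5 mm proud of the -y face of the green block (never to be touched by the gripper); origin at its middle
Mind the look-alikes: they are no part of the job. Of the things like the blue, leave any that is pink or red; of the rest the larger one is meant.

How it is judged:
By the outcome, as a careful person would: the job done as asked, in the order asked, and still so for the second after the job is handed in, while the arm keeps its last pose, push and grip.
It also fails if it takes over 61 s, if anything falls off the work surface, if the arm or the gripper's body presses on something with over 40 N, if the wrist force passes 120 N, or if a joint passes its speed limit or range.

## Robot

A 6-joint arm with a two-finger parallel gripper is mounted at the origin on the work surface. World frame = base frame: x ahead of the robot, y to its left, z up, the work surface at z = 0. Lengths are in m, angles in degrees, forces in N, time in s.
With the tool pointing down it reaches from about 0.25 to 0.725 m from the base axis. Payload 9.7 kg.
Tool frame: the origin (TCP) lies at the very end of the fingers, on their centre line; the grasp point (between the pads) lies 19 mm behind it; y points along the fingers, x is the direction in which the jaws open and shut, and the axes are right-handed (so a half turn about y gives the same grasp; the last joint's range is limited). The gripper opens to 85 mm and grips with 20 to 120 N. Pads are 22 mm wide; open, the fingers measure 114 mm over their backs; the gripper's body (76 mm by 85 mm) begins 54 mm behind the grasp point. The pads swing forward as they close: fully open they stand 13 mm farther back than shut.
Start: joints at [-74.828, 4.979, 10.078, 95.1, 0, 90], TCP at [0.144, -0.531, 0.231] pointing down, gripper open.
Joint ranges: [-179.16, 179.16], [-48.56, 103.87], [-65.8, 70.77], [-126.05, 130.52], [-82.76, 87.17], [-180, 180]. Speed limits (degrees/s): [127.2, 127.2, 147.25, 180, 180, 180].

## Interface

Orientations are given as [roll, pitch, yaw] about the fixed x, y, z axes, in that order (R = Rz(yaw) Ry(pitch) Rx(roll)).
In Python, from workcell import bot gives the robot as it stands.
- The arm moves only by the shell command python3 -m jog 'ROWS' [FORCE]. ROWS is JSON, a list of rows, each a list of 7 numbers: the closure, from 0 (fully open) to 1 (shut), then the shift along the world's x, y, z in units of 25 mm (1.0 is 25 mm), then the turn, a rotation vector about the world's x, y, z in units of 5 degrees (1.0 is 5 degrees). A call has 1 to 5 rows; each row is the pose to reach, as a shift and turn from the pose commanded when the call began; what a row does not reach only later rows make up. A row lasts 1/10 s, in which the tool goes at most 50 mm and 8.59 degrees, less where a joint would pass 70% of its speed; a pose out of reach is approached as far as the arm can. A call with a gripper value outside its range is refused whole. The fingers move at their own pace and stop on an object; FORCE is the grip in N (left out, the last holds). Time passes only in rows, so rows that repeat a pose let the fingers close. It gives the time, the measured TCP pose, the force and the opening at its end, in the units of the state.
- bot.get_obs(): the state, without advancing time (a new reading comes with each control period).
- bot.camera(name): name is "side" or "top"; returns (picture, depth): 420x560x3 uint8, red, green, blue; 420x560 float32, m along the optical axis (not along the pixel's ray), 0 where there is no reading.
- bot.camera_model(name): a dict with "fx", "fy", "cx", "cy" (pixels), "rvec" (rotation vector, rad) and "tvec" (3), from world to camera coordinates, as OpenCV has them. Camera axes: x right, y down, z forward; pixel columns grow to the right and rows downward; lengths in m; the calibration is good to about 2 mm. A picture is of the moment at which its call begins. camera_model takes no time and is no camera call.
- bot.job_done(): hands the job in, once; it reports no verdict.
Trained networks look in the newest picture that a camera, given by its name, has taken for a name from the list of things; names that differ only in an ending like _2 or _b are one class to them, and where a whole thing is asked for, a point or a joint stands for the part that bears it (a point fixed in the world has none). Each returns a list of dicts, best first, with "conf" (0 to 1); they miss things now and then, are a little off and sometimes report something else, mostly with a low value. They report only what shows in the picture. A call takes as long as a camera call. They do not tell look-alikes from the thing itself.
- bot.regions_of(camera, label): "pixels" (420x560 bool, what is visible of it) and "point" ([row, column] in pixels, amid what is visible of it).
The state is a dict: "time": time; "q": joint angles; "qd": joint speeds; "joint_efforts": joint torques, N m; "ee_pos": TCP position; "tcp_rot": TCP orientation; "wrist_force": force on the tool from outside, world axes, zero at the start; "torque": the same for the moment, N m; "opening": finger opening in m.
Only numpy, scipy, OpenCV 4.12 (cv2) and the standard library are available. Lean on these libraries where they do the work, as an engineer would, in place of code of your own. Each camera call takes 0.05 s, during which the arm holds its last target. There are 200 camera calls.

## Working session

There is one attempt and no reset: what is moved stays moved. The work goes in short steps, Python scripts to look and compute and a shell command to move; the robot and the scene stay as the last step left them, time stands still between calls to the robot, and variables do not carry over. Pictures are saved under pics/ and viewed, about 8 in all and at most 12, crops included, and the job is handed in when it is done.

```bash
mkdir -p pics; ls; python3 - <<'E'
from workcell import bot
import cv2,numpy as np
o=bot.get_obs();print({k:np.round(v,3).tolist() for k,v in o.items()})
for n in("top","side"):
    p,d=bot.camera(n);cv2.imwrite(f"pics/{n}0.png",p[:,:,::-1]);np.save(f"{n}0.npy",d)
    m=bot.camera_model(n);print(n,{k:np.round(v,3).tolist() for k,v in m.items()})
    R=cv2.Rodrigues(np.array(m["rvec"],float))[0];t=np.array(m["tvec"]).ravel()
    for l in["wand","cup_mouth","label","rack","blue","amber","green","gate","plane_centre","offcut","offcut2","glue"]:
        for r in bot.regions_of(n,l)[:3]:
            M=r["pixels"]&(d>0);v,u=np.nonzero(M);z=d[M]
            if len(z)<5: continue
            P=(np.c_[(u-m["cx"])/m["fx"]*z,(v-m["cy"])/m["fy"]*z,z]-t)@R
            print(n,l,round(r["conf"],2),len(z),np.round(r["point"]).tolist(),"med",np.round(np.median(P,0),3),"lo",np.round(np.percentile(P,3,0),3),"hi",np.round(np.percentile(P,97,0),3))
E
```

```text
pics
{'time': 0.0, 'q': [-74.828, 5.009, 10.034, 95.1, 0.001, 90.001], 'qd': [0.023, -0.006, -0.027, -0.046, -0.058, -0.003], 'joint_efforts': [-0.001, -52.039, 46.48, 0.016, 0.0, 0.0], 'ee_pos': [0.144, -0.531, 0.231], 'tcp_rot': [-89.999, 0.075, -74.829], 'wrist_force': [0.508, 0.016, 0.341], 'torque': [-0.028, 0.095, -0.052], 'opening': 0.085}
top {'fx': 438.419, 'fy': 438.419, 'cx': 277.068, 'cy': 205.489, 'rvec': [2.17, -2.147, 0.107], 'tvec': [0.063, 0.601, 1.325]}
top wand 0.62 182 [232.0, 405.0] med [ 0.513 -0.299  0.141] lo [ 0.501 -0.317  0.043] hi [ 0.527 -0.294  0.16 ]
top cup_mouth 0.67 276 [238.0, 395.0] med [ 0.51  -0.295  0.012] lo [ 0.486 -0.327  0.002] hi [ 0.545 -0.278  0.054]
top label 0.79 232 [238.0, 323.0] med [ 0.505 -0.071  0.016] lo [ 0.489 -0.102  0.009] hi [ 0.52  -0.041  0.024]
top rack 0.8 1756 [230.0, 321.0] med [ 0.524 -0.07   0.02 ] lo [ 0.483 -0.161  0.005] hi [0.58  0.02  0.028]
top rack 0.56 196 [234.0, 407.0] med [ 0.513 -0.3    0.139] lo [ 0.501 -0.32   0.037] hi [ 0.527 -0.294  0.16 ]
top rack 0.37 364 [269.0, 143.0] med [0.393 0.489 0.006] lo [ 0.359  0.457 -0.   ] hi [0.427 0.517 0.011]
top blue 0.67 90 [221.0, 341.0] med [ 0.557 -0.126  0.07 ] lo [ 0.545 -0.138  0.04 ] hi [ 0.571 -0.114  0.075]
top blue 0.65 54 [226.0, 370.0] med [ 0.545 -0.214  0.049] lo [ 0.536 -0.226  0.014] hi [ 0.554 -0.205  0.054]
top blue 0.64 130 [193.0, 366.0] med [ 0.643 -0.206  0.061] lo [ 0.632 -0.222  0.   ] hi [ 0.657 -0.195  0.07 ]Traceback (most recent call last):
  File "<stdin>", line 9, in <module>
ValueError: it knows: amber_centre, amber_window, blue, blue_centre, blue_window, cup_mouth, gate, gate_mid, glue, green_centre, green_window, label, offcut, plane_centre, rack, wand, wand_centre, wand_nose
```

```bash
cat > h.py <<'E'
from workcell import bot
import cv2,numpy as np
def cam(n):
    m=bot.camera_model(n);return m,cv2.Rodrigues(np.array(m["rvec"],float))[0],np.array(m["tvec"],float).ravel()
def pts(n,d,M):
    m,R,t=cam(n);M=M&(d>0);v,u=np.nonzero(M);z=d[M]
    return (np.c_[(u-m["cx"])/m["fx"]*z,(v-m["cy"])/m["fy"]*z,z]-t)@R
E
python3 - <<'E'
from h import *
for n in("top","side"):
    p,d=bot.camera(n);cv2.imwrite(f"pics/{n}0.png",cv2.resize(p[:,:,::-1],(800,600),interpolation=cv2.INTER_CUBIC))
    np.savez(f"{n}0.npz",p=p,d=d)
    m,R,t=cam(n);print(n,"cam at",-R.T@t)
    for l in["wand","wand_nose","cup_mouth","label","rack","blue","blue_window","amber_centre","green_centre","gate","plane_centre","offcut","glue"]:
        for i,r in enumerate(bot.regions_of(n,l)[:3]):
            P=pts(n,d,r["pixels"])
            if len(P)<5: continue
            np.save(f"P_{n}_{l}_{i}.npy",P)
            print(n,l,round(r["conf"],2),len(P),np.round(r["point"]).tolist(),"med",np.round(np.median(P,0),3),"lo",np.round(np.percentile(P,3,0),3),"hi",np.round(np.percentile(P,97,0),3))
E
```

```text
top cam at [0.44958385 0.05225167 1.38394233]
top wand 0.76 186 [230.0, 407.0] med [ 0.513 -0.299  0.137] lo [ 0.501 -0.315  0.04 ] hi [ 0.527 -0.293  0.16 ]
top wand_nose 0.51 184 [233.0, 408.0] med [ 0.513 -0.3    0.146] lo [ 0.501 -0.319  0.051] hi [ 0.527 -0.293  0.16 ]
top cup_mouth 0.71 271 [236.0, 396.0] med [ 0.513 -0.294  0.012] lo [ 0.486 -0.323  0.001] hi [ 0.546 -0.276  0.054]
top label 0.64 204 [237.0, 322.0] med [ 0.505 -0.069  0.017] lo [ 0.489 -0.099  0.008] hi [ 0.52  -0.043  0.024]
top label 0.36 182 [232.0, 408.0] med [ 0.513 -0.299  0.139] lo [ 0.501 -0.317  0.044] hi [ 0.527 -0.293  0.16 ]
top blue 0.57 88 [192.0, 366.0] med [ 0.642 -0.205  0.062] lo [ 0.632 -0.218  0.026] hi [ 0.656 -0.195  0.068]
top blue 0.54 61 [226.0, 370.0] med [ 0.545 -0.212  0.048] lo [ 0.536 -0.225  0.01 ] hi [ 0.557 -0.204  0.054]
top blue 0.49 36 [198.0, 343.0] med [ 0.627 -0.129  0.041] lo [ 0.621 -0.137  0.017] hi [ 0.637 -0.122  0.048]
top green_centre 0.67 292 [158.0, 396.0] med [ 0.75  -0.295  0.082] lo [ 0.735 -0.319  0.012] hi [ 0.774 -0.28   0.123]
top green_centre 0.54 94 [221
[... 2408 characters left out ...]
19]
side green_centre 0.61 356 [243.0, 288.0] med [ 0.547 -0.016  0.047] lo [ 0.536 -0.024 -0.001] hi [0.613 0.056 0.071]
side gate 0.72 333 [269.0, 318.0] med [ 0.551 -0.135  0.054] lo [ 0.543 -0.141  0.022] hi [ 0.571 -0.116  0.071]
side plane_centre 0.58 580 [185.0, 337.0] med [0.828 0.132 0.036] lo [ 0.751  0.098 -0.   ] hi [0.869 0.192 0.078]
side plane_centre 0.56 69 [244.0, 290.0] med [ 0.551 -0.02   0.043] lo [ 0.544 -0.022  0.026] hi [ 0.56  -0.018  0.061]
side offcut 0.72 1023 [244.0, 371.0] med [ 0.746 -0.105  0.005] lo [ 0.691 -0.141  0.001] hi [ 0.806 -0.065  0.008]
side offcut 0.46 312 [266.0, 316.0] med [ 0.55  -0.135  0.053] lo [ 0.543 -0.141  0.022] hi [ 0.568 -0.117  0.071]
```

View pics/top0.png

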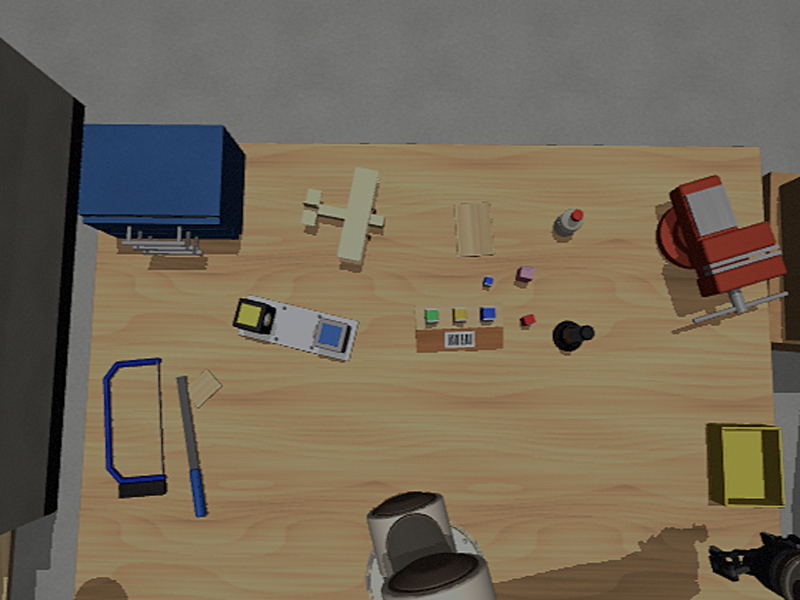

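View pics/side0.png

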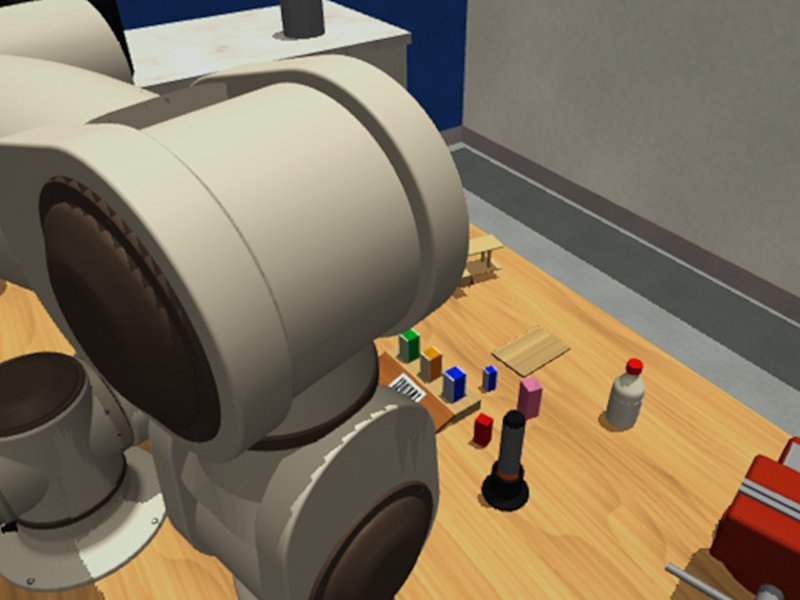

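```bash
cat > geo.py <<'E'
from h import *
f=np.load("top0.npz");p,d=f["p"],f["d"]
A=pts("top",d,np.ones(d.shape,bool)); C=p[d>0].astype(int)
def sel(lo,hi): return np.all((A>lo)&(A<hi),1)
def rect(X):
    r=cv2.minAreaRect(np.float32(X[:,:2]*1000));return np.round(r[0],1),np.round(r[1],1),round(r[2],2),len(X)
# gate
g=sel([.42,.13,.009],[.62,.43,.019]);print("base",rect(A[g]))
t=sel([.42,.13,.110],[.62,.43,.125])
for nm,s in(("sensor",A[:,1]<.28),("lamp",A[:,1]>.28)): print(nm,rect(A[t&s]),A[t&s].mean(0).round(4))
# blocks tops
for nm,y0,y1 in(("blue",-.15,-.1),("amber",-.09,-.045),("green",-.03,.02)):
    s=sel([.52,y0,.06],[.59,y1,.08]);print(nm,rect(A[s]),A[s].mean(0).round(4),A[s][:,2].min())
s=sel([.51,-.19,.018],[.62,.05,.026]);print("racktop",rect(A[s]),np.median(A[s],0))
r=sel([.46,-.19,.003],[.62,.05,.03]);print("rack all",rect(A[r]))
w=(C.min(1)>130)&(C.max(1)-C.min(1)<60)&sel([.47,-.13,.004],[.53,-.01,.03]);print("label white",rect(A[w]),A[w].mean(0).round(4))
c=sel([.47,-.36,.145],[.56,-.25,.17]);print("cap",rect(A[c]),A[c].mean(0).round(4))
c=sel([.47,-.36,.044],[.56,-.25,.056]);print("rim",rect(A[c]),A[c].mean(0).round(4))
c=sel([.47,-.36,.004],[.56,-.25,.02]);print("foot",rect(A[c]),A[c].mean(0).round(4))
print("label cols",C[w].mean(0))
for n in("wand_0","cup_mouth_0"):
    P=np.load(f"P_side_{n}.npy");
    for z in((.003,.015),(.045,.055),(.06,.08),(.08,.11),(.11,.14),(.14,.15),(.153,.165)):
        Q=P[(P[:,2]>z[0])&(P[:,2]<z[1])]
        if len(Q)>8:
            x=np.linalg.lstsq(np.c_[2*Q[:,:2],np.ones(len(Q))],(Q[:,:2]**2).sum(1),rcond=None)[0]
            print("side",n,z,len(Q),"circle",x[:2].round(4),np.sqrt(x[2]+x[0]**2+x[1]**2).round(4),Q.mean(0).round(4))
E
python3 geo.py
```

```text
base (array([518.7, 289.4]), array([269.8, 165.8]), 86.55, 1220)
sensor (array([507.3, 202.8]), array([64.7, 59.6]), 77.27, 418) [0.5067 0.2    0.1157]
lamp (array([544.8, 365.3]), array([60.3, 59.4]), 77.39, 405) [0.5444 0.3648 0.1157]
blue (array([ 558.8, -126.7]), array([27.4, 24.2]), 1.11, 84) [ 0.5584 -0.1271  0.0704] 0.061828212639532816
amber (array([555.1, -68.2]), array([27.4, 27.1]), 0.16, 87) [ 0.555  -0.0672  0.0704] 0.06374588258827966
green (array([551.8,  -8.1]), array([27.4, 27. ]), 3.64, 88) [ 0.5515 -0.0078  0.0696] 0.06010211937845843
racktop (array([547.1, -68.8]), array([ 75. , 189.4]), 1.56, 914) [ 0.53921277 -0.06774964  0.02236994]
rack all (array([540.3, -69.9]), array([157.8, 240.3]), 0.56, 2115)
label white (array([504.9, -69.9]), array([30.9, 59.9]), 0.56, 89) [ 0.5052 -0.0715  0.0162]
cap (array([ 514.8, -307.4]), array([29. , 25.5]), 89.6, 93) [ 0.5146 -0.3063  0.155 ]
rim (array([ 514.4, -304.1]), array([43.4, 37.1]), 8.12, 67) [ 0.5132 -0.3004  0.0501]
foot (array([ 514.4, -303.1]), array([ 87.7, 104.9]), 0.67, 235) [ 0.5111 -0.2971  0.0082]
label cols [151.20224719 154.92134831 157.25842697]
side wand_0 (0.045, 0.055) 49 circle [ 0.5164 -0.3061] 0.0162 [ 0.5103 -0.3164  0.0503]
side wand_0 (0.06, 0.08) 100 circle [ 0.514  -0.3082] 0.014 [ 0.5064 -0.3152  0.07  ]
side wand_0 (0.08, 0.11) 161 circle [ 0.514 -0.308] 0.014 [ 0.5062 -0.3157  0.0947]
side wand_0 (0.11, 0.14) 173 circle [ 0.5139 -0.3083] 0.0138 [ 0.5059 -0.3152  0.1248]
side wand_0 (0.14, 0.15) 68 circle [ 0.5143 -0.3076] 0.0142 [ 0.5059 -0.3144  0.1455]
side wand_0 (0.153, 0.165) 109 circle [ 0.5131 -0.3081] 0.0089 [ 0.5128 -0.3083  0.155 ]
side cup_mouth_0 (0.003, 0.015) 363 circle [ 0.5143 -0.3081] 0.028 [ 0.5041 -0.3179  0.0081]
side cup_mouth_0 (0.045, 0.055) 97 circle [ 0.5136 -0.3086] 0.0194 [ 0.5074 -0.3163  0.0484]
```

```bash
python3 -m jog '[[0,1.48,0.89,0,0,0,1.56],[0,2.96,1.78,0,0,0,3.12],[0,4.44,2.68,0,0,0,4.69],[0,5.92,3.57,0,0,0,6.25],[0,7.4,4.46,0,0,0,7.81]]'; python3 -m jog '[[0,1.48,0.89,0,0,0,1.56],[0,2.96,1.78,0,0,0,3.12],[0,4.44,2.68,0,0,0,4.69],[0,5.92,3.57,0,0,0,6.25],[0,7.4,4.46,0,0,0,7.81]]';python3 -m jog '[[0,0,0,0,0,0,0],[0,0,0,0,0,0,0],[0,0,0,0,0,0,0]]'
```

```text
time: 2.2
ee_pos: [0.3302, -0.4182, 0.2315]
tcp_rot: [-90.0, -0.0, -35.5]
wrist_force: [0.0, -0.8, 0.7]
opening: 0.0852
time: 2.7
ee_pos: [0.5154, -0.3066, 0.2314]
tcp_rot: [-90.0, -0.0, 3.6]
wrist_force: [0.5, -1.0, -0.1]
opening: 0.0854
time: 3.0
ee_pos: [0.5133, -0.3082, 0.2313]
tcp_rot: [-90.0, 0.0, 3.2]
wrist_force: [-0.5, 0.0, -0.7]
opening: 0.0855
```

```bash
python3 -m jog '[[0,0.02,0,-1.5,0,0,0],[0,0.02,0,-3,0,0,0],[0,0.02,0,-4.5,0,0,0],[0,0.02,0,-5.52,0,0,0],[0,0.02,0,-5.52,0,0,0]]' 50; python3 -m jog '[[0.7,0,0,0,0,0,0],[0.7,0,0,0,0,0,0],[0.7,0,0,0,0,0,0],[0.7,0,0,0,0,0,0],[0.7,0,0,0,0,0,0]]' 50; python3 -m jog '[[1,0,0,0,0,0,0],[1,0,0,0,0,0,0],[1,0,0,0,0,0,0],[1,0,0,0,0,0,0],[1,0,0,0,0,0,0]]' 50
python3 - <<'E'
from h import *
p,d=bot.camera("side");np.savez("side1.npz",p=p,d=d);cv2.imwrite("pics/side1.png",cv2.resize(p[:,:,::-1],(800,600)))
E
```

```text
time: 3.5
ee_pos: [0.5116, -0.3077, 0.0897]
tcp_rot: [-89.8, 0.3, 3.1]
wrist_force: [-1.0, 0.4, 0.0]
opening: 0.0852
time: 4.0
ee_pos: [0.515, -0.3083, 0.0949]
tcp_rot: [-90.1, -0.1, 3.3]
wrist_force: [-1.1, -1.0, 6.8]
opening: 0.0289
time: 4.5
ee_pos: [0.515, -0.3082, 0.0949]
tcp_rot: [-90.1, -0.1, 3.3]
wrist_force: [-0.8, -0.8, 7.2]
opening: 0.0287
```

View pics/side1.png

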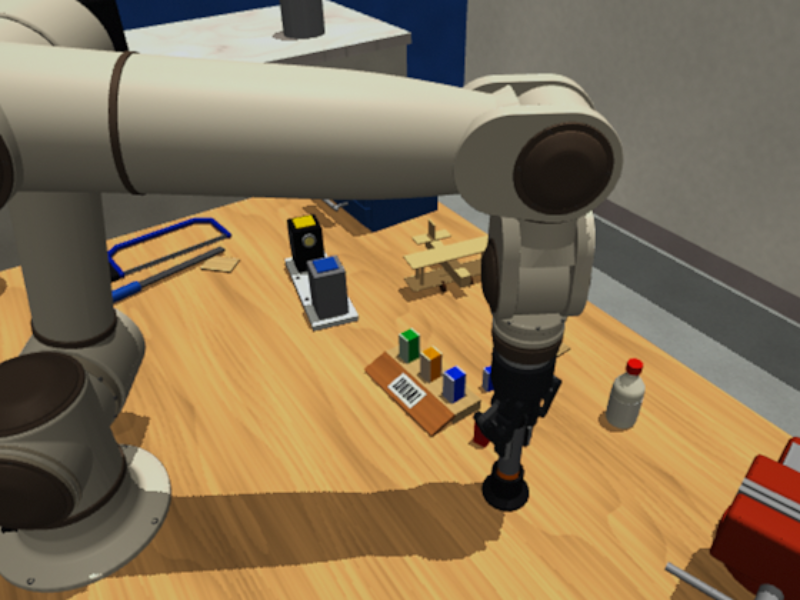

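```bash
cat > geo2.py <<'E'
from h import *
f=np.load("side1.npz");p,d=f["p"],f["d"]
A=pts("side",d,np.ones(d.shape,bool)); C=p[d>0].astype(int)
def sel(lo,hi): return np.all((A>lo)&(A<hi),1)
def rect(X):
    r=cv2.minAreaRect(np.float32(X[:,:2]*1000));return np.round(r[0],1),np.round(r[1],1),round(r[2],2),len(X)
for nm,z in(("label",None),):
    for r in bot.regions_of("side","label")[:2]:
        P=pts("side",d,r["pixels"]);print("net label",r["conf"],P.mean(0).round(4),rect(P))
w=(C.max(1)-C.min(1)<55)&sel([.47,-.13,.004],[.53,-.01,.03]);print("label grey",rect(A[w]),A[w].mean(0).round(4))
b=sel([.475,-.16,.008],[.522,.02,.02]);X=A[b]-A[b].mean(0);n=np.linalg.svd(X,full_matrices=0)[2][2];n*=np.sign(n[2]);print("board normal",n.round(3),"tilt",np.degrees(np.arccos(n[2])).round(2),"azim",np.degrees(np.arctan2(n[1],n[0])).round(1),(X@n).std())
# distance of label mean from plane
print("plane z at label", A[b].mean(0).round(4))
t=sel([.42,.13,.112],[.62,.43,.125])
for nm,s in(("sensor",A[:,1]<.28),("lamp",A[:,1]>.28)): print(nm,rect(A[t&s]),A[t&s].mean(0).round(4))
for nm,y0,y1 in(("blue",-.15,-.1),("amber",-.09,-.045),("green",-.03,.02)):
    s=sel([.52,y0,.067],[.59,y1,.08]);print(nm,rect(A[s]),A[s].mean(0).round(4))
g=sel([.42,.13,.010],[.62,.43,.018]);print("base",rect(A[g]))
f=np.load("top0.npz");p,d=f["p"],f["d"];A=pts("top",d,np.ones(d.shape,bool)); C=p[d>0].astype(int)
t=sel([.42,.13,.113],[.62,.43,.125])
for nm,s in(("sensor",A[:,1]<.28),("lamp",A[:,1]>.28)): print("top",nm,rect(A[t&s]),A[t&s].mean(0).round(4))
b=sel([.475,-.16,.008],[.522,.02,.02]);X=A[b]-A[b].mean(0);n=np.linalg.svd(X,full_matrices=0)[2][2];n*=np.sign(n[2]);print("board normal",n.round(3),"azim",np.degrees(np.arctan2(n[1],n[0])).round(1))
w=(C.max(1)-C.min(1)<55)&sel([.47,-.13,.004],[.53,-.01,.03]);print("top label grey",rect(A[w]),A[w].mean(0).round(4))
E
python3 geo2.py; python3 -m jog '[[1,0,0,1,0,0,0],[1,0,0,2,0,0,0],[1,0,0,3.5,0,0,0],[1,0,0,4.8,0,0,0],[1,0,0,4.8,0,0,0]]'
```

```text
net label 0.8 [ 0.5034 -0.0706  0.014 ] (array([503.8, -69.2]), array([36.1, 65.1]), 1.28, 346)
label grey (array([504.3, -67.7]), array([35.7, 68.1]), 2.54, 346) [ 0.504  -0.0687  0.0143]
board normal [-0.301 -0.015  0.954] tilt 17.52 azim -177.1 0.001528868385857812
plane z at label [ 0.5042 -0.073   0.0138]
sensor (array([505.4, 199. ]), array([58.3, 58.6]), 76.16, 223) [0.505  0.1981 0.1147]
lamp (array([543.1, 362.4]), array([61.3, 58.9]), 76.88, 167) [0.5433 0.3629 0.1146]
blue (array([ 558.2, -129.9]), array([30.4, 28.8]), 4.99, 94) [ 0.5578 -0.1274  0.069 ]
amber (array([554.2, -66.7]), array([26.3, 28.5]), 86.56, 85) [ 0.5541 -0.0677  0.0691]
green (array([551.5,  -7.4]), array([27.1, 29. ]), 89.11, 76) [ 0.5516 -0.0078  0.0691]
base (array([524.3, 281.2]), array([255.7,  90. ]), 76.92, 503)
top sensor (array([506.7, 200.2]), array([59.1, 59.6]), 77.55, 340) [0.5067 0.2003 0.1166]
top lamp (array([544.6, 365. ]), array([59.8, 58.4]), 76.74, 323) [0.5439 0.3654 0.1167]
board normal [-0.235 -0.011  0.972] azim -177.2
top label grey (array([500.4, -70.2]), array([ 59. , 116.5]), 0.64, 301) [ 0.5048 -0.068   0.0164]
time: 5.1
ee_pos: [0.5158, -0.3085, 0.2187]
tcp_rot: [-90.2, -0.4, 3.3]
wrist_force: [0.4, 0.5, -0.4]
opening: 0.0289
```

```bash
python3 -m jog '[[1,-0.5,1.8,0,0.05,-0.9,0],[1,-1,3.6,0,0.1,-1.8,0],[1,-1.5,5.4,0,0.16,-2.7,0],[1,-2,7.2,-0.2,0.2,-3.6,0],[1,-2.55,8.8,-1,0.21,-3.99,0]]'; python3 -m jog '[[1,0,0.61,-0.96,0,0,0],[1,0,0.61,-0.96,0,0,0],[1,0,0.61,-0.96,0,0,0],[1,0,0.61,-0.96,0,0,0],[1,0,0.61,-0.96,0,0,0]]'
python3 - <<'E'
from h import *
p,d=bot.camera("side");np.savez("side2.npz",p=p,d=d);cv2.imwrite("pics/side2.png",cv2.resize(p[150:350,180:460,::-1],(800,571),interpolation=cv2.INTER_CUBIC))
from scipy.spatial.transform import Rotation as Ro
o=bot.get_obs();R=Ro.from_euler("xyz",o["tcp_rot"],degrees=True).as_matrix();y=R[:,1];t=np.array(o["ee_pos"])
print(o["time"],t,y); nose=t+.0889*y;L=np.array([.5045,-.07,.015]);n=np.array([-.3415,-.0179,.94])
v=nose-L;print("nose",nose.round(4),"dist",v@n,"lateral",(v-(v@n)*n).round(4),"ang",np.degrees(np.arccos(-y@n)),"aim",(nose+y*(nose-L)@n/(-y@n)-L).round(4))
for l in("wand_nose","wand","label"):
  for r in bot.regions_of("side",l)[:1]:
    P=pts("side",d,r["pixels"]);print(l,r["conf"],len(P),r["point"],P.mean(0).round(4),np.percentile(P[:,2],[2,50,98]).round(3))
    if l=="wand":np.save("P_w2.npy",P)
E
```

```text
time: 5.6
ee_pos: [0.4502, -0.0865, 0.1892]
tcp_rot: [-90.1, -20.3, 3.3]
wrist_force: [-0.4, -0.2, 0.0]
opening: 0.0291
time: 6.1
ee_pos: [0.4514, -0.0735, 0.1651]
tcp_rot: [-90.1, -20.0, 3.2]
wrist_force: [-0.0, -0.7, -1.5]
opening: 0.0286
6.15 [ 0.45125203 -0.07344627  0.16493235] [ 0.34141459  0.01738468 -0.93975202]
nose [ 0.4816 -0.0719  0.0814] dist 0.07025817281099721 lateral [ 0.0011 -0.0006  0.0003] ang nan aim [-0.0789 -0.0579  0.0104]
wand_nose 0.93 570 [235.3, 268.0] [ 0.4496 -0.0846  0.1632] [0.093 0.165 0.223]
wand 0.85 596 [239.4, 262.2] [ 0.4504 -0.0842  0.1629] [0.092 0.165 0.223]
label 0.58 335 [273.6, 281.1] [ 0.5035 -0.0679  0.0141] [0.007 0.014 0.021]<stdin>:6: RuntimeWarning: invalid value encountered in arccos
```

View pics/side2.png

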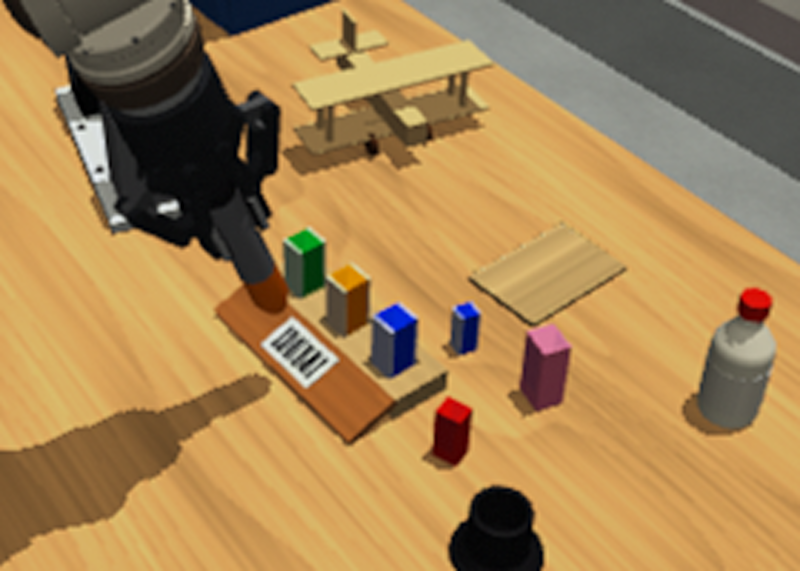

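```bash
python3 - <<'E'
from h import *
from scipy.optimize import least_squares
P=np.load("P_w2.npy");P=P[(P[:,2]>.095)&(P[:,2]<.15)];a0=np.array([-.3414,-.0174,.9398])
e1=np.cross([0,1,0],a0);e1/=np.linalg.norm(e1);e2=np.cross(a0,e1);c0=np.array([.4816,-.0719,.0814])
def res(x,full=0):
    a=a0+x[2]*e1+x[3]*e2;a/=np.linalg.norm(a);c=c0+x[0]*e1+x[1]*e2
    v=P-c;return np.linalg.norm(v-np.outer(v@a,a),axis=1)-.015
# keep straight part near cylinder
for _ in range(3):
    s=least_squares(res,[0,0,0,0],loss="soft_l1",f_scale=.001);k=abs(res(s.x))<.004;P=P[k]
x=s.x;a=a0+x[2]*e1+x[3]*e2;a/=np.linalg.norm(a);c=c0+x[0]*e1+x[1]*e2
L=np.array([.5045,-.07,.015]);t=((c-L)@a0)/(a@a0)
print(len(P),abs(res(x)).mean(),"axis",a.round(3),"angle",np.degrees(np.arccos(a@a0)),"nose off",(x[:2]*1000).round(1),"aim-L",((c-t*a-L)*1000).round(1))
E
python3 -m jog '[[1,-0.05,0.03,0,0,0,0],[1,-0.05,0.03,0,0,0,0],[1,-0.05,0.03,0,0,0,0],[1,-0.05,0.03,0,0,0,0],[1,-0.05,0.03,0,0,0,0]]'
```

```text
219 0.0007307646913926195 axis [-0.337 -0.026  0.941] angle 0.20603761419731892 nose off [-0.3  1.4] aim-L [0.5 1.3 0.2]
time: 6.8
ee_pos: [0.4494, -0.0718, 0.1643]
tcp_rot: [-90.1, -20.0, 3.3]
wrist_force: [-0.0, 0.8, -0.2]
opening: 0.029
```

```bash
for i in 1 2 3; do python3 -m jog '[[1,0,0,0,0,0,0],[1,0,0,0,0,0,0],[1,0,0,0,0,0,0],[1,0,0,0,0,0,0],[1,0,0,0,0,0,0]]'; done
```

```text
time: 7.3
ee_pos: [0.4494, -0.0718, 0.1642]
tcp_rot: [-90.1, -20.0, 3.3]
wrist_force: [0.6, 0.1, -1.2]
opening: 0.0286
time: 7.8
ee_pos: [0.4494, -0.0718, 0.1643]
tcp_rot: [-90.1, -20.0, 3.3]
wrist_force: [0.2, 1.0, -1.6]
opening: 0.0289
time: 8.3
ee_pos: [0.4494, -0.0718, 0.1643]
tcp_rot: [-90.1, -20.0, 3.3]
wrist_force: [-0.7, -0.1, -0.9]
opening: 0.0291
```

```bash
python3 -m jog '[[1,0,0,1.2,0,0,0],[1,0.5,-1.6,1.96,-0.05,0.9,0],[1,1.1,-3.4,1.96,-0.1,1.8,0],[1,1.6,-5.2,1.96,-0.16,2.7,0],[1,2.1,-7,1.96,-0.21,3.99,0]]'; python3 -m jog '[[1,0.5,-1.5,0,0,0,0],[1,0.5,-2.44,0,0,0,0],[1,0.5,-2.44,0,0,0,0],[1,0.5,-2.44,0,0,0,0],[1,0.5,-2.44,0,0,0,0]]'
```

```text
time: 8.8
ee_pos: [0.501, -0.2438, 0.2143]
tcp_rot: [-90.1, -0.7, 3.2]
wrist_force: [1.0, 0.4, 0.8]
opening: 0.0289
time: 9.3
ee_pos: [0.5131, -0.3018, 0.214]
tcp_rot: [-90.0, -0.8, 3.3]
wrist_force: [0.4, 0.4, -1.4]
opening: 0.0289
```

```bash
python3 -m jog '[[1,0.07,-0.26,0,0,0.14,0],[1,0.07,-0.26,0,0,0.14,0],[1,0.07,-0.26,0,0,0.14,0],[1,0.07,-0.26,0,0,0.14,0],[1,0.07,-0.26,0,0,0.14,0]]'
python3 - <<'E'
from h import *
f=bot.camera("side");p,d=f;cv2.imwrite("pics/side3.png",cv2.resize(p[220:400,260:460,::-1],(667,600),interpolation=cv2.INTER_CUBIC))
r=bot.regions_of("side","wand")[0];P=pts("side",d,r["pixels"])
for z in((.10,.13),(.13,.16),(.16,.2)):
    Q=P[(P[:,2]>z[0])&(P[:,2]<z[1])]
    if len(Q)>10:
        x=np.linalg.lstsq(np.c_[2*Q[:,:2],np.ones(len(Q))],(Q[:,:2]**2).sum(1),rcond=None)[0];print(z,len(Q),x[:2].round(4),np.sqrt(x[2]+x[0]**2+x[1]**2).round(4))
r=bot.regions_of("side","cup_mouth")[0];P=pts("side",d,r["pixels"])
Q=P[(P[:,2]>.044)&(P[:,2]<.054)];x=np.linalg.lstsq(np.c_[2*Q[:,:2],np.ones(len(Q))],(Q[:,:2]**2).sum(1),rcond=None)[0];print("cup",len(Q),x[:2].round(4),np.sqrt(x[2]+x[0]**2+x[1]**2).round(4))
print(bot.get_obs()["ee_pos"],bot.get_obs()["tcp_rot"])
E
```

```text
time: 9.8
ee_pos: [0.5149, -0.3088, 0.2138]
tcp_rot: [-90.0, -0.1, 3.3]
wrist_force: [0.7, 0.9, -1.8]
opening: 0.0288
(0.13, 0.16) 149 [ 0.5138 -0.3086] 0.0136
(0.16, 0.2) 245 [ 0.5141 -0.3084] 0.014
cup 164 [ 0.5138 -0.3087] 0.0198
[ 0.51485611 -0.30891193  0.21375739] [-9.00038302e+01 -6.21581513e-02  3.26066047e+00]
```

View pics/side3.png

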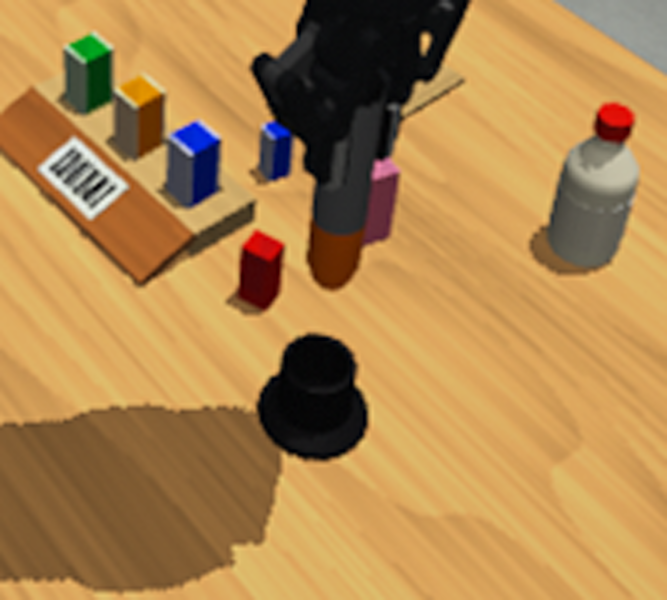

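```bash
python3 -m jog '[[1,0,0,-1,0,0,0],[1,0,0,-2,0,0,0],[1,0,0,-2.8,0,0,0],[1,0,0,-3.4,0,0,0],[1,0,0,-3.9,0,0,0]]';  python3 -m jog '[[1,0,0,-0.3,0,0,0],[1,0,0,-0.55,0,0,0],[1,0,0,-0.72,0,0,0],[1,0,0,-0.78,0,0,0],[1,0,0,-0.78,0,0,0]]'
```

```text
time: 10.45
ee_pos: [0.5148, -0.3089, 0.1153]
tcp_rot: [-90.0, -0.0, 3.3]
wrist_force: [-0.4, -0.2, -1.4]
opening: 0.0287
time: 10.95
ee_pos: [0.515, -0.309, 0.0969]
tcp_rot: [-90.0, -0.1, 3.3]
wrist_force: [-0.2, 0.4, -1.2]
opening: 0.0289
```

```bash
python3 -m jog '[[1,0,0,-0.07,0,0,0],[1,0,0,-0.07,0,0,0],[1,0,0,-0.07,0,0,0]]';python3 -m jog '[[0.4,0,0,0,0,0,0],[0.2,0,0,0,0,0,0],[0,0,0,0,0,0,0],[0,0,0,0,0,0,0],[0,0,0,0,0,0,0]]'; python3 -m jog '[[0,0,0,1,0,0,0],[0,0,0,2.5,0,0,0],[0,0,0,4,0,0,0],[0,0,0,4.8,0,0,0],[0,0,0,4.8,0,0,0]]'
python3 - <<'E'
from h import *
p,d=bot.camera("side");cv2.imwrite("pics/side4.png",cv2.resize(p[220:400,260:460,::-1],(667,600),interpolation=cv2.INTER_CUBIC))
r=bot.regions_of("side","wand")[0];P=pts("side",d,r["pixels"])
for z in((.06,.09),(.09,.12),(.12,.15)):
    Q=P[(P[:,2]>z[0])&(P[:,2]<z[1])]
    if len(Q)>10:
        x=np.linalg.lstsq(np.c_[2*Q[:,:2],np.ones(len(Q))],(Q[:,:2]**2).sum(1),rcond=None)[0];print(z,len(Q),x[:2].round(4))
print(np.percentile(P[:,2],98))
# blue block from side view: top and frosted face
A=pts("side",d,np.ones(d.shape,bool));s=np.all((A>[.535,-.15,.03])&(A<[.59,-.1,.08]),1);B=A[s];T=B[B[:,2]>.0675];print("top",T.mean(0),cv2.minAreaRect(np.float32(T[:,:2]*1000)))
S=B[(B[:,2]<.063)];
for nm,k in(("y",S[:,1]<-.136),("x",S[:,0]<.548)):
    Q=S[k];Q=Q-0; n=np.linalg.svd(Q-Q.mean(0))[2][2] if len(Q)>5 else 0;print(nm,len(Q),Q.mean(0).round(4),np.round(n,3))
E
```

```text
time: 11.25
ee_pos: [0.515, -0.309, 0.0951]
tcp_rot: [-90.0, -0.1, 3.3]
wrist_force: [-0.4, -0.1, -1.2]
opening: 0.0291
time: 11.75
ee_pos: [0.5149, -0.309, 0.095]
tcp_rot: [-90.0, -0.1, 3.3]
wrist_force: [-0.1, 0.2, 0.9]
opening: 0.0853
time: 12.25
ee_pos: [0.5159, -0.3096, 0.2187]
tcp_rot: [-90.2, -0.3, 3.3]
wrist_force: [-0.5, -0.1, 0.0]
opening: 0.0853
(0.06, 0.09) 160 [ 0.5143 -0.3085]
(0.09, 0.12) 167 [ 0.5143 -0.3084]
(0.12, 0.15) 191 [ 0.5138 -0.3089]
0.1561169047627592
top [ 0.55760463 -0.127544    0.0692461 ] ((557.2510375976562, -127.41016387939453), (28.95905303955078, 24.746198654174805), 3.5066795349121094)
y 103 [ 0.5564 -0.1395  0.047 ] [-0.022  1.    -0.003]
x 79 [ 0.5445 -0.1285  0.0464] [0.999 0.044 0.015]
```

View pics/side4.png

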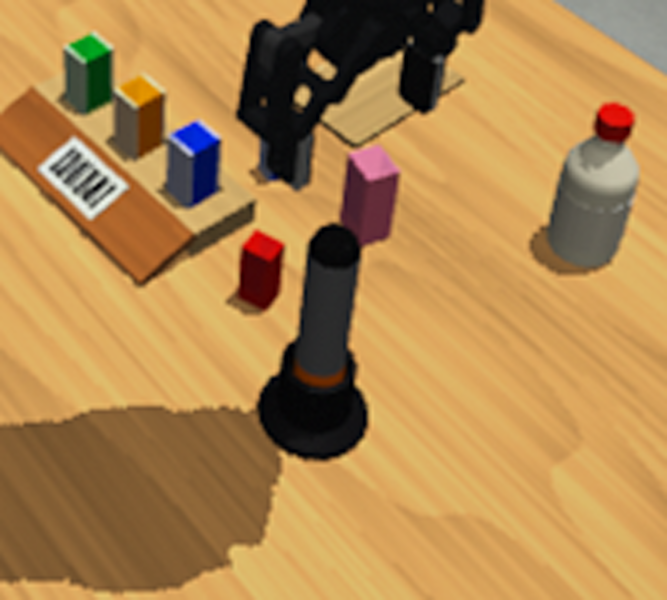

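```bash
python3 -m jog '[[0.4,0.35,1.5,0,0,0,0],[0.4,0.7,3,0,0,0,0],[0.4,1.05,4.5,0,0,0,0],[0.4,1.4,6,0,0,0,0],[0.4,1.76,7.26,0,0,0,0]]';  python3 -m jog '[[0.4,0,0,0,0,0,0],[0.4,0,0,-0.5,0,0,0],[0.4,0,0,-2,0,0,0],[0.4,0,0,-3.2,0,0,0],[0.4,0,0,-3.2,0,0,0]]';python3 -m jog '[[0.4,0,0,0,0,0,0],[0.4,0,0,0,0,0,0]]'
python3 - <<'E'
from h import *
p,d=bot.camera("side");cv2.imwrite("pics/side5.png",cv2.resize(p[200:320,250:410,::-1],(800,600),interpolation=cv2.INTER_CUBIC))
E
```

```text
time: 12.85
ee_pos: [0.5585, -0.1256, 0.2132]
tcp_rot: [-90.0, 0.1, 3.3]
wrist_force: [1.0, -0.3, -0.4]
opening: 0.051
time: 13.35
ee_pos: [0.5559, -0.128, 0.129]
tcp_rot: [-89.9, 0.4, 3.2]
wrist_force: [0.3, -0.3, -0.6]
opening: 0.0509
time: 13.55
ee_pos: [0.5594, -0.1282, 0.1365]
tcp_rot: [-90.0, -0.2, 3.2]
wrist_force: [-0.4, -0.1, -0.3]
opening: 0.0514
```

View pics/side5.png

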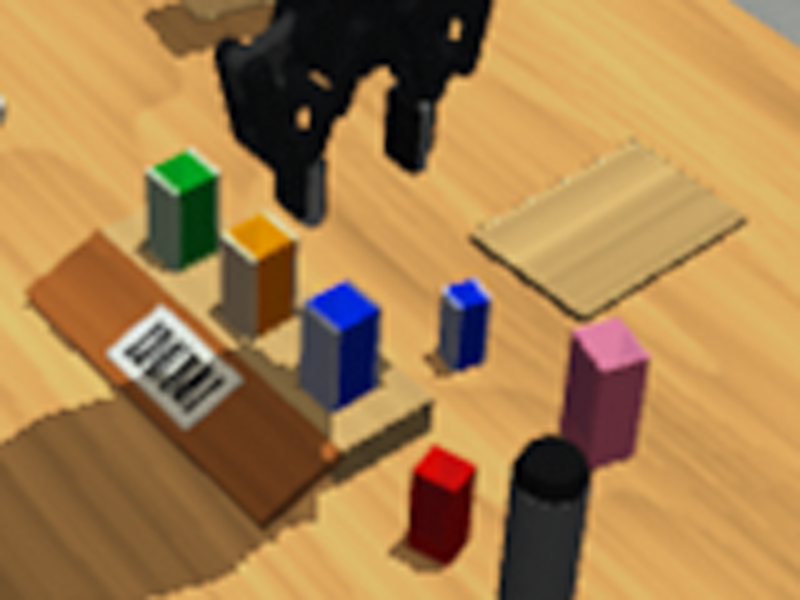

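```bash
python3 -m jog '[[0.4,0,0.03,-0.8,0,0,0],[0.4,0,0.03,-1.6,0,0,0],[0.4,0,0.03,-2.4,0,0,0],[0.4,0,0.03,-3.0,0,0,0],[0.4,0,0.03,-3.2,0,0,0]]';  python3 -m jog '[[0.4,0,0,-0.35,0,0,0],[0.4,0,0,-0.68,0,0,0],[0.4,0,0,-0.7,0,0,0],[0.4,0,0,-0.7,0,0,0],[0.4,0,0,-0.7,0,0,0]]'
```

```text
time: 14.1
ee_pos: [0.5587, -0.1268, 0.0542]
tcp_rot: [-90.0, -0.0, 3.3]
wrist_force: [-0.6, -0.1, 0.3]
opening: 0.0511
time: 14.6
ee_pos: [0.5592, -0.1268, 0.038]
tcp_rot: [-90.0, -0.1, 3.3]
wrist_force: [0.3, 0.0, 0.6]
opening: 0.0512
```

Good height. Close on the block, then lift.

```bash
python3 -m jog '[[0.6,0,0,0,0,0,0],[0.7,0,0,0,0,0,0],[1,0,0,0,0,0,0],[1,0,0,0,0,0,0],[1,0,0,0,0,0,0]]' 45; python3 -m jog '[[1,0,0,0,0,0,0],[1,0,0,0.4,0,0,0],[1,0,0,0.8,0,0,0],[1,0,0,0.8,0,0,0],[1,0,0,0.8,0,0,0]]'; python3 -m jog '[[1,0,0,1,0,0,0],[1,0,0,2.5,0,0,0],[1,0,0,4.4,0,0,0],[1,0,0,4.4,0,0,0],[1,0,0,4.4,0,0,0]]'
```

```text
time: 15.1
ee_pos: [0.5592, -0.1268, 0.038]
tcp_rot: [-90.0, -0.1, 3.3]
wrist_force: [-0.6, -0.7, 5.0]
opening: 0.0273
time: 15.6
ee_pos: [0.5591, -0.1268, 0.0578]
tcp_rot: [-90.0, -0.1, 3.3]
wrist_force: [0.7, -0.4, -1.2]
opening: 0.0272
time: 16.1
ee_pos: [0.5594, -0.1268, 0.1682]
tcp_rot: [-90.0, -0.2, 3.3]
wrist_force: [0.4, -0.0, -0.8]
opening: 0.0271
```

```bash
python3 -m jog '[[1,-0.14,1.6,0.3,0,0,-0.4],[1,-0.28,3.3,0.5,0,0,-0.8],[1,-0.42,5,0.5,0,0,-1.2],[1,-0.56,6.7,0.5,0,0,-1.6],[1,-0.7,8.4,0.5,0,0,-2]]';python3 -m jog '[[1,-0.14,1.7,0,0,0,-0.4],[1,-0.28,3.4,0,0,0,-0.8],[1,-0.42,5.1,0,0,0,-1.24],[1,-0.56,6.8,0,0,0,-1.24],[1,-0.64,7.94,0,0,0,-1.24]]';python3 -m jog '[[1,0,0,0,0,0,0],[1,0,0,0,0,0,0],[1,0,0,0,0,0,0],[1,0,0,0,0,0,0],[1,0,0,0,0,0,0]]'
cat > chk.py <<'E'
from h import *
import sys
o=bot.get_obs();t=np.array(o["ee_pos"]);print(o["time"],t.round(4),np.round(o["tcp_rot"],2),o["opening"],np.round(o["wrist_force"],1))
zb=t[2]
for n in("side","top"):
    p,d=bot.camera(n);np.savez(f"{n}_{sys.argv[1]}.npz",p=p,d=d)
    A=pts(n,d,np.ones(d.shape,bool));C=p[d>0].astype(int)
    k=(C[:,2]>C[:,0]+15)&np.all((A>[t[0]-.03,t[1]-.03,zb-.05])&(A<[t[0]+.03,t[1]+.03,zb+.04]),1)
    if k.sum()>10:
        B=A[k];print(n,"blue px",k.sum(),B.mean(0).round(4),B.min(0).round(4),B.max(0).round(4))
        Q=B[B[:,1]<t[1]-.009]
        if len(Q)>10: nn=np.linalg.svd(Q-Q.mean(0))[2][2];print(" face",len(Q),Q.mean(0).round(4),nn.round(3),"az",np.degrees(np.arctan2(-nn[0]*np.sign(nn[1]),abs(nn[1]))).round(2))
    T=np.all((A>[.42,.13,.112])&(A<[.62,.43,.121]),1)
    for s in((A[:,1]<t[1]-.045),(A[:,1]>t[1]+.045)): print(" housing",(T&s).sum(),cv2.minAreaRect(np.float32(A[T&s][:,:2]*1000)) if (T&s).sum()>20 else "")
    if n=="side":cv2.imwrite(f"pics/chk_{sys.argv[1]}.png",cv2.resize(p[110:250,140:330,::-1],(800,590),interpolation=cv2.INTER_CUBIC))
E
python3 chk.py a
```

```text
time: 16.6
ee_pos: [0.5403, 0.0847, 0.1779]
tcp_rot: [-90.0, 0.1, -6.8]
wrist_force: [0.1, -0.2, -1.1]
opening: 0.0274
time: 17.1
ee_pos: [0.5241, 0.2841, 0.1776]
tcp_rot: [-90.1, 0.1, -12.9]
wrist_force: [0.8, -0.2, -0.3]
opening: 0.0272
time: 17.6
ee_pos: [0.5256, 0.2809, 0.18]
tcp_rot: [-90.0, -0.1, -13.0]
wrist_force: [0.5, -0.5, -0.8]
opening: 0.0272
17.6 [0.5256 0.2809 0.18  ] [-9.000e+01 -6.000e-02 -1.302e+01] 0.027215268151671527 [ 0.5 -0.5 -0.8]
side blue px 246 [0.5227 0.2712 0.1847] [0.5076 0.2628 0.1454] [0.5397 0.2962 0.2172]
 face 182 [0.5231 0.2685 0.1816] [ 0.157  0.988 -0.005] az -9.05
 housing 230 ((505.0877990722656, 199.2215576171875), (59.583984375, 58.16630172729492), 74.34573364257812)
 housing 85 ((531.4042358398438, 365.6430358886719), (57.99836730957031, 31.49638557434082), 80.16102600097656)
 housing 358 ((506.8328552246094, 199.90904235839844), (59.36549377441406, 59.625362396240234), 76.94203186035156)
 housing 0
```

View pics/chk_a.png

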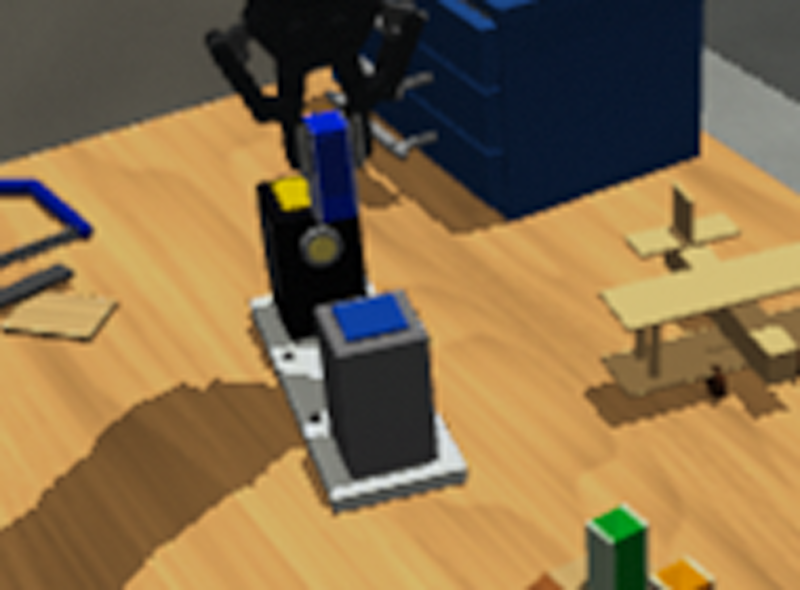

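```bash
python3 -m jog '[[1,-0.02,0.02,-0.6,0,0,0],[1,-0.02,0.02,-1.4,0,0,0],[1,-0.02,0.02,-2.2,0,0,0],[1,-0.02,0.02,-3,0,0,0],[1,-0.02,0.02,-3.6,0,0,0]]';python3 -m jog '[[1,0,0,0,0,0,0],[1,0,0,0,0,0,0],[1,0,0,0,0,0,0],[1,0,0,0,0,0,0],[1,0,0,0,0,0,0]]'
python3 chk.py b; python3 - <<'E'
from h import *
f=np.load("side_b.npz");p,d=f["p"],f["d"];A=pts("side",d,np.ones(d.shape,bool));C=p[d>0].astype(int)
# housings in gate axes about fused mid
a=np.radians(-12.95);ex=np.array([np.cos(a),np.sin(a)]);ey=np.array([-np.sin(a),np.cos(a)])
for nm,(f) in(("side_a",0),("side_b",0),("side1",0),("top0",0)):
    f=np.load(nm+".npz");d=f["d"];p=f["p"];n=nm[:4] if nm[:4]=="side" else "top"
    A=pts(n,d,np.ones(d.shape,bool));C=p[d>0].astype(int);G=np.c_[(A[:,:2]-[.525,.2815])@np.c_[ex,ey],A[:,2]]*1000
    for s in(-1,1):
        k=(abs(G[:,0])<45)&(G[:,1]*s>45)&(G[:,1]*s<130)&(G[:,2]>112)&(G[:,2]<121)
        if k.sum()>20:print(nm,s,k.sum(),np.percentile(G[k],[1,99],axis=0)[:,:2].round(1).tolist(),np.percentile(G[k],[1,99],axis=0)[:,:2].mean(0).round(1))
    k=(C[:,2]>C[:,0]+25)&(abs(G[:,0])<25)&(abs(G[:,1])<25)&(G[:,2]>60)
    if k.sum()>20:
        B=G[k];fr=B[(B[:,1]<-9)];print(nm,"block",k.sum(),"x",np.percentile(B[:,0],[2,98]).round(1),"y",np.percentile(B[:,1],[2,50,98]).round(1),"z",np.percentile(B[:,2],[1,99]).round(1),"slope dy/dx",np.polyfit(fr[:,0],fr[:,1],1).round(3))
E
```

```text
time: 18.2
ee_pos: [0.5247, 0.2818, 0.0887]
tcp_rot: [-90.0, -0.0, -13.0]
wrist_force: [0.2, 0.1, -0.2]
opening: 0.0274
time: 18.7
ee_pos: [0.5252, 0.2825, 0.0907]
tcp_rot: [-90.0, -0.1, -12.9]
wrist_force: [-0.6, -0.2, -0.9]
opening: 0.0273
18.7 [0.5252 0.2825 0.0907] [-89.96  -0.11 -12.94] 0.027306304159898074 [-0.6 -0.2 -0.9]
side blue px 152 [0.5233 0.2735 0.1086] [0.5086 0.2652 0.0839] [0.538  0.2972 0.1294]
 face 99 [0.5237 0.2696 0.1046] [0.141 0.99  0.02 ] az -8.12
 housing 244 ((505.1399841308594, 197.8631591796875), (61.40298843383789, 59.449363708496094), 77.18683624267578)
 housing 55 ((533.7402954101562, 356.6643981933594), (39.48938751220703, 70.8653335571289), 32.364418029785156)
 housing 363 ((506.9010009765625, 199.99313354492188), (59.68607711791992, 59.52702713012695), 76.72926330566406)
 housing 0 
side_a -1 230 [[-28.6, -114.0], [27.1, -55.9]] [ -0.8 -85. ]
side_a 1 85 [[-28.1, 55.8], [1.1, 112.3]] [-13.5  84. ]
side_a block 231 x [-12.2  12.9] y [-17.3 -12.4   8.1] z [148.1 220.6] slope dy/dx [-2.0000e-03 -1.3052e+01]
side_b -1 244 [[-29.0, -114.0], [28.3, -56.1]] [ -0.3 -85. ]
side_b 1 55 [[-26.9, 55.9], [25.2, 111.4]] [-0.9 83.6]
side_b block 144 x [-13.4  12.2] y [-15.4 -10.7  10.4] z [ 84.7 132.3] slope dy/dx [  0.021 -11.995]
side1 -1 223 [[-29.3, -113.3], [27.1, -55.7]] [ -1.1 -84.5]
side1 1 167 [[-28.7, 55.2], [28.3, 113.0]] [-0.2 84.1]
top0 -1 363 [[-28.8, -112.9], [29.5, -54.3]] [  0.4 -83.6]
top0 1 346 [[-28.5, 57.0], [28.9, 114.9]] [ 0.2 86. ]
```

View pics/chk_b.png

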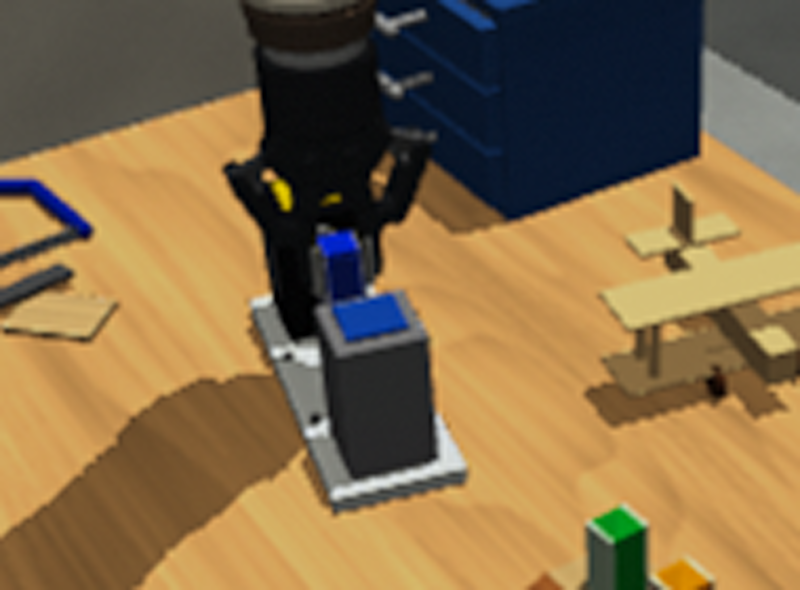

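```bash
python3 -m jog '[[1,0,-0.03,-0.03,0,0,0],[1,0,-0.03,-0.03,0,0,0],[1,0,-0.03,-0.03,0,0,0],[1,0,-0.03,-0.03,0,0,0],[1,0,-0.03,-0.03,0,0,0]]'; python3 - <<'E'
from h import *
a=np.radians(-12.95);E=np.array([[np.cos(a),-np.sin(a)],[np.sin(a),np.cos(a)]])
p,d=bot.camera("side")
for nm,p,d in(("a",*[np.load("side_a.npz")[k] for k in "pd"]),("now",p,d)):
    A=pts("side",d,np.ones(d.shape,bool));C=p[d>0].astype(int);G=np.c_[(A[:,:2]-[.525,.2815])@E,A[:,2]]*1000
    k=(C[:,2]>C[:,0]+60)&(abs(G[:,0])<25)&(abs(G[:,1])<25)&(G[:,2]>60);B=G[k];c=C[k]
    t=c[:,2]>170 ; print(nm,k.sum(),"zhist",np.histogram(B[:,2],bins=np.arange(60,240,4)[[0,-1]].tolist() and np.arange(60,240,6))[0].tolist())
    print(" bright(top)",t.sum(),B[t].mean(0).round(1),np.percentile(B[t],[5,50,95],axis=0).round(1).tolist())
print(bot.get_obs()["ee_pos"],bot.get_obs()["qd"])
for n in("blue_window","blue"):
  for r in bot.regions_of("side",n)[:3]: print(n,r["conf"],r["point"])
E
```

```text
time: 19.3
ee_pos: [0.5249, 0.2816, 0.0892]
tcp_rot: [-90.0, -0.1, -12.9]
wrist_force: [0.3, 0.3, -0.7]
opening: 0.0276
a 92 zhist [0, 0, 0, 0, 0, 0, 0, 0, 0, 0, 0, 0, 0, 0, 1, 15, 12, 9, 1, 1, 2, 1, 0, 1, 20, 28, 0, 1, 0]
 bright(top) 29 [  2.    1.9 210.5] [[-7.8, -7.2, 207.9], [1.7, 0.9, 210.6], [11.3, 10.8, 212.2]]
now 55 zhist [0, 0, 0, 0, 1, 0, 0, 0, 0, 31, 21, 0, 2, 0, 0, 0, 0, 0, 0, 0, 0, 0, 0, 0, 0, 0, 0, 0, 0]
 bright(top) 32 [  0.9   2.3 119.8] [[-8.9, -7.7, 117.6], [1.2, 2.2, 119.8], [10.5, 13.1, 122.6]]
[0.52490343 0.28153246 0.0891868 ] [ 0.0719736  -0.06116543  0.0890778   0.1365513  -0.00372283 -0.09136174]
blue_window 0.71 [272.7, 296.0]
blue_window 0.59 [281.4, 367.7]
blue_window 0.55 [175.1, 221.3]
blue 0.81 [276.2, 371.9]
blue 0.75 [267.2, 342.0]
blue 0.51 [172.7, 221.5]
```

```bash
python3 -m jog '[[1,-0.01,0,0.04,0,0,0],[1,-0.01,0,0.04,0,0,0],[1,-0.01,0,0.04,0,0,0],[1,-0.01,0,0.04,0,0,0],[1,-0.01,0,0.04,0,0,0]]'; python3 -m jog '[[1,0,0,0,0,0,0],[1,0,0,0,0,0,0],[1,0,0,0,0,0,0],[1,0,0,0,0,0,0],[1,0,0,0,0,0,0]]'; python3 -m jog '[[1,0,0,0,0,0,0],[1,0,0,0,0,0,0],[1,0,0,0,0,0,0],[1,0,0,0,0,0,0],[1,0,0,0,0,0,0]]'; python3 -c "
from workcell import bot
print(bot.job_done())"
```

```text
time: 19.95
ee_pos: [0.5246, 0.2815, 0.0902]
tcp_rot: [-90.0, -0.1, -12.9]
wrist_force: [-0.0, 0.1, 0.3]
opening: 0.0274
time: 20.45
ee_pos: [0.5247, 0.2815, 0.0902]
tcp_rot: [-90.0, -0.1, -12.9]
wrist_force: [0.2, -0.3, 0.2]
opening: 0.0269
time: 20.95
ee_pos: [0.5247, 0.2815, 0.0902]
tcp_rot: [-90.0, -0.1, -12.9]
wrist_force: [0.1, -0.1, -0.6]
opening: 0.0276
the job is handed in; nothing more can be done
None
```

The job is handed in at 20.95 s of the 61 s allowed, with the blue block held still in the light gate. No verdict was reported.

- **Label reading:** I took the wand from its cup and held it for 1.5 s with its nose about 70 mm off the label. A fit of the wand in the camera image put its axis within 0.2° of the label's normal and its aim about 1.4 mm from the label's centre. I corrected for that before the hold.
- **Wand return:** The wand stands upright in its cup again, with its top measured at 156 mm as expected.
- **Blue block:** I picked the larger blue block, the one in the rack's right-hand pocket, and gripped it by its two frosted faces. The grip reads 27 mm against the 28 mm nominal. The amber and green blocks stayed in the rack.
- **Final pose:** The tool is at (0.525, 0.2815, 0.090) m, turned −12.9° to match the gate, with almost no force on the wrist.

**Checks that disagreed:**
- The two cameras placed the gate's middle about 2 mm apart, so I aimed at their mean.
- The side camera put the block's height about 1 mm below nominal, and I raised it 1 mm.
- Some side-camera fits of the block's window face gave −8° to −9° instead of −12.9°. A fit limited to clearer points agreed with the gate to about 1°, so I kept the pose.
- I did not take a picture after the last 1 mm adjustment.

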